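Set the line selector to 7

TASK

Set the line selector to number 7: gently push its knob down against the spring until you feel the stop, which frees the lock inside, keep it down and turn it, and let it come up again so that the 7 stands in the small window and the knob is all the way up, locked. Never turn hard against the lock, do not ram the knob onto its stop, and leave the things around it where they are.

Things in the scene. Friction and masses are not known exactly. Their poses are not given: they have to be found in the camera images.
- selector: line selector: grey box 114 x 110 mm, 50 mm high, aluminium cover, dark base plate 126 x 122 x 6 mm bolted to the table. Origin on the table under the knob's axis; x to the back (four tube nozzles; box to +52 mm, nozzles to +67), window end at x = -62 mm, y to the left (box +-55 mm), z up. Turned by up to 0.25 rad
- window (a point): centre of the window in the cover, 16 mm (x) x 15 mm (y), level with the cover's top (50 mm above the table), 36.5 mm in front of the knob's axis. Black numerals 0 to 9, 10 mm high, on the white drum below it, read upright from the robot's side
- knob_grip (a point): point on the knob's axis, 86 mm above the table with the knob up; moves with the knob. Knob: black, fluted, round, upright, 35 mm in diameter, from the cover (50 mm) to 94 mm above the table, friction 0.03 N m. Grasp it across from above at any yaw, fingertips some 70 mm above the table, so that they clear the cover when it is down
- knob_press (a joint): how far the knob is down, m; 0 = up, where a spring holds it (about 2.5 N, +0.2 N per mm). The lock inside holds the drum at each number until the knob is 3 to 13 mm down: the depth differs each run, unseen. A stiff rubber stop (about 12 N per mm) is met 1.2 mm below it; 8 to 14 N on the knob means it is on the stop (press at 5 to 10 mm/s). Let go between numbers, the knob stays down
- drum (a joint): angle of knob and drum, rad, growing clockwise seen from above. Number N is in the window at N x 0.6283 (7 at 4.398) and a full turn further (7 also at 10.681); clockwise shows rising numbers, 0 after 9. Starts at 5.4 to 8.4 (9, 0, 1, 2, 3 or between), turns both ways, ends at 0 and 18.85. Let go within 0.07 rad of a number, it drops into the lock (play 0.05)
- lock: lock inside the selector, unseen and out of reach; its pose is that of the selector and does not tell the depth. It takes the force of the drum's teeth against the lock pin and of the knob on the rubber stop, which must stay under 18 N
- bottle: bystander: small brown reagent bottle, 33 mm in diameter, 63 mm high, standing left of the selector; origin under its centre
- dish: bystander: small clear dish, 38 mm in diameter, 13 mm high, right of the selector; origin under its centre
- tape: bystander: roll of tape lying flat, 100 mm in diameter, 25 mm high, far left; origin under its centre

How it is judged:
At the end, for the whole second after the job is handed in: number 7 stands in the window (drum within 0.1 rad of 4.398 or 10.681) and the knob is fully up, locked (less than 1 mm down) ((value of joint drum between 4.298 and 4.498 rad or value of joint drum between 10.581 and 10.781 rad) and value of joint knob_press below 0.001 m); the robot touches nothing.
It fails at once if the drum is wrenched against its lock, or the knob rammed onto its stop (over 18 N inside the lock) (contact force between lock and anything else above 18 N).
It fails at once if the bottle is moved more than 20 mm or tipped (distance of bottle from where it was at the start of the episode above 0.02 m or angle between bottle's own z axis and vertical above 0.5 rad).
It fails at once if the dish is moved more than 20 mm (distance of dish from where it was at the start of the episode above 0.02 m).
It fails at once if the tape is moved more than 20 mm (distance of tape from where it was at the start of the episode above 0.02 m).
It also fails if it takes over 72 s, if anything falls off the work surface, if the arm or the gripper's body presses on something with over 40 N, if the wrist force passes 120 N, or if a joint passes its speed limit or range.

ROBOT

A 6-joint arm with a two-finger parallel gripper is mounted at the origin on a cart in front of the work surface, level with it; the furniture and walls round the work are solid. World frame = base frame: x ahead of the robot, y to its left, z up, the work surface at z = 0. Lengths are in m, angles in rad, forces in N, time in s.
With the tool pointing down it reaches from about 0.25 to 0.775 m from the base axis. Payload 8.9 kg.
Tool frame: the origin (TCP) lies midway between the tips of the shut fingers; the grasp point (between the pads) lies 19 mm behind it; z points along the fingers, y is the line along which they close (so a half turn about z gives the same grasp; the last joint's range is limited). The gripper opens to 85 mm and grips with 20 to 120 N. Pads are 22 mm wide; open, the fingers measure 114 mm over their backs; the gripper's body (76 mm by 85 mm) begins 54 mm behind the grasp point. The pads swing forward as they close: fully open they stand 13 mm farther back than shut.
Start: joints at [1.109, 0.291, -0.153, 1.127, 0, 1.431], TCP at [0.167, 0.498, 0.231] pointing down, gripper open.
Joint ranges: [-2.52, 2.52], [-0.91, 1.74], [-1.3, 1.37], [-1.96, 2.02], [-1.52, 1.47], [-3.14, 3.14]. Speed limits (rad/s): [2.22, 2.22, 2.79, 3.14, 3.14, 3.14].

INTERFACE

Orientations are given as a unit quaternion [x, y, z, w].
In Python, from cell import status, imaging, env gives the robot as it stands.
- The arm moves only by the shell command python3 -m crank 'ROWS' [FORCE]. ROWS is JSON, a list of rows, each a list of 3 entries, a list of its own where there are three numbers: the shift along the tool's x, y, z in units of 0.5 m (1.0 is 0.5 m), then the turn, a rotation vector about the tool's x, y, z in units of 60 degrees (1.0 is 60 degrees), then the opening, from 0 (shut) to 1 (fully open). A call has 1 to 5 rows; each row shifts and turns the commanded pose from where the row before left it, along the tool's axes as they then stand; what a row does not reach is not made up. A row lasts 1/8 s, in which the tool goes at most 62.5 mm and 10.7 degrees, less where a joint would pass 70% of its speed; a pose out of reach is approached as far as the arm can. A call with a number of a shift or a turn outside -1 to 1 is refused whole. A call with a gripper value outside its range is refused whole. The fingers move at their own pace and stop on an object; FORCE is the grip in N (left out, the last holds). Time passes only in rows, so rows that do not move let the fingers close. It gives the time, the measured TCP pose, the force, the opening and the grip force at its end, in the units of the state.
- status.get_state(): the state, without advancing time (a new reading comes with each control period).
- imaging.camera(name): name is "scene" or "top"; returns a dict with "image" (400x640x3 uint8, blue, green, red), "fov_y" (degrees; the focal length in pixels is half the picture's height over the tangent of half this angle, whatever the lens; pixels are square), "cx", "cy" (the principal point, pixels), "distortion" ([k1, k2, p1, p2, k3] as OpenCV has them; the pictures are not rectified), "eye" and "rotation" of the camera in the world. Camera axes: x right, y down, z forward; pixel columns grow to the right and rows downward; lengths in m; the calibration is good to about 2 mm. A picture is of the moment at which its call begins. There is no depth.
- env.job_done(): hands the job in; it is judged then, once.
The state is a dict: "clock": time; "joint_positions": joint angles; "qd": joint speeds; "joint_torque": joint torques, N m; "ee_pos": TCP position; "orientation": TCP orientation; "contact_force": force on the tool from outside, world axes, zero at the start; "ft_torque": the same for the moment, N m; "finger_gap": opening from 0.0 (shut) to 1.0 (fully open); "grasp_force": force on a finger pad.
Only numpy, scipy, OpenCV 4.12 (cv2) and the standard library are available. Lean on these libraries where they do the work, as an engineer would, in place of code of your own. Each camera call takes 0.05 s, during which the arm holds its last target. There are 200 camera calls.

## Working session

There is one attempt and no reset: what is moved stays moved. The work goes in short steps, Python scripts to look and compute and a shell command to move; the robot and the scene stay as the last step left them, time stands still between calls to the robot, and variables do not carry over. Pictures are saved under pics/ and viewed, at most 10 in all, crops included, and the job is handed in when it is done.

```bash
ls; mkdir -p pics
python3 - <<'E'
from cell import status, imaging
import cv2,numpy as np
s=status.get_state()
print(s)
ims=[]
for n in("top","scene"):
    c=imaging.camera(n);cv2.imwrite(f"pics/{n}0.png",c["image"])
    print(n,c["fov_y"],c["cx"],c["cy"],c["distortion"],c["eye"],c["rotation"])
E
```

```text
pics
{'clock': 0.0, 'joint_positions': array([ 1.10867007e+00,  2.91255923e-01, -1.54105963e-01,  1.12670328e+00,
        2.07762133e-05,  1.43148984e+00]), 'qd': array([ 0.0005021 , -0.00176128, -0.00047065,  0.00053412,  0.00074549,
       -0.00050997]), 'joint_torque': array([-1.30316090e-03, -5.37145615e+01,  3.31366432e+01,  1.59695389e-02,
       -4.05598685e-04,  2.75670409e-06]), 'ee_pos': array([0.16635305, 0.49749751, 0.23075256]), 'orientation': array([ 1.60709901e-01,  9.87001482e-01, -6.02873964e-04, -1.97840262e-04]), 'contact_force': array([-0.25023934,  0.23924924, -0.45531944]), 'ft_torque': array([ 0.00658365,  0.02435631, -0.00265165]), 'grasp_force': 0.0, 'finger_gap': 1.0035520870750987}
top 52.4395523187323 310.2016153505915 196.3128793340907 [-0.06676113  0.          0.          0.          0.        ] [0.43058585 0.28964436 0.97737843] [-0.69863594  0.71462802 -0.02528935  0.02398059]
scene 53.02974606524221 320.3785591031009 202.7798536340558 [0.03222766 0.         0.         0.         0.        ] [-0.04540093 -0.08672173  0.68949247] [ 0.79940327 -0.44612005  0.18762791 -0.35598747]
```

View pics/top0.png

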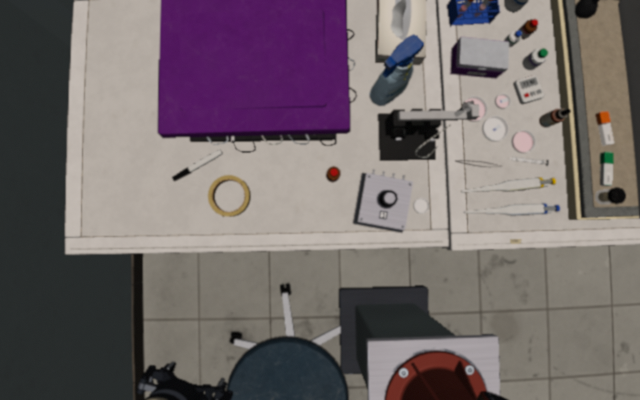

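View pics/scene0.png

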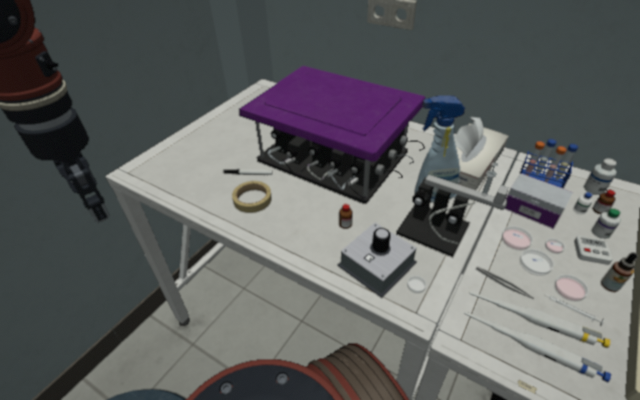

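The top view shows the selector at (385,202), its knob at (388,199), window near (382,215), the bottle at (333,173), dish at (420,206) and tape at (229,196). In the scene view the knob is at (381,240) and the window at (369,258). Next I'll zoom in and measure.

```bash
cat > h.py <<'E'
import numpy as np,cv2
from scipy.spatial.transform import Rotation as R
from cell import status,imaging
def cam(n):
    c=imaging.camera(n);h=c["image"].shape[0];f=h/2/np.tan(np.radians(c["fov_y"])/2)
    c["K"]=np.array([[f,0,c["cx"]],[0,f,c["cy"]],[0,0,1.]]);c["D"]=np.array(c["distortion"],float)
    r=np.array(c["rotation"]);c["Rm"]=R.from_quat(r).as_matrix() if r.size==4 else r
    c["eye"]=np.array(c["eye"]);return c
def ray(c,p):
    u=cv2.undistortPoints(np.array([[p]],float),c["K"],c["D"])[0,0]
    return c["Rm"]@np.array([u[0],u[1],1.])
def plane(c,p,z):
    d=ray(c,p);return c["eye"]+d*(z-c["eye"][2])/d[2]
def tri(c1,p1,c2,p2):
    A=[];b=[]
    for c,p in((c1,p1),(c2,p2)):
        d=ray(c,p);d/=np.linalg.norm(d);P=np.eye(3)-np.outer(d,d);A.append(P);b.append(P@c["eye"])
    return np.linalg.lstsq(np.vstack(A),np.hstack(b),rcond=None)[0]
def proj(c,X):
    Rw=c["Rm"].T
    return cv2.projectPoints(np.array([X],float),cv2.Rodrigues(Rw)[0],-Rw@c["eye"],c["K"],c["D"])[0][0,0]
def zoom(im,x0,y0,w,h,k): return cv2.resize(im[y0:y0+h,x0:x0+w],None,fx=k,fy=k,interpolation=cv2.INTER_CUBIC)
E
python3 - <<'E'
from h import *
t=cam("top");s=cam("scene")
a=zoom(t["image"],350,165,80,70,7);b=zoom(s["image"],335,220,85,75,7)
b=cv2.resize(b,(400,353));a=cv2.resize(a,(400,350))
o=np.zeros((353,800,3),np.uint8);o[:350,:400]=a;o[:353,400:]=b
cv2.imwrite("pics/z1.png",o)
# knob blob (dark)
for n,c,(x0,y0,w,h) in(("t",t,(372,183,32,32)),("s",s,(362,222,40,36))):
    g=cv2.cvtColor(c["image"],cv2.COLOR_BGR2GRAY)[y0:y0+h,x0:x0+w]
    m=(g<55).astype(np.uint8)
    k,l,st,ce=cv2.connectedComponentsWithStats(m)
    i=1+np.argmax(st[1:,4]);print(n,st[i][:4]+[x0,y0,0,0],st[i,4],ce[i]+[x0,y0])
# cover in top: grey brightness mask
g=cv2.cvtColor(t["image"],cv2.COLOR_BGR2GRAY)[150:240,340:430]
for y in range(20,86,6): print(g[y,8:84:3])
for n,p,z in(("bottle",(333,173),.06),("dish",(420.5,206),.013),("tape",(229,196),.0125),("win",(382.5,215),.05),("knob",(388,199),.094)):
    print(n,plane(t,p,z))
E
```

```text
t [378 191  15  17] 103 [382.99029126 200.0776699 ]
s [372 233  18  21] 257 [380.28404669 244.75486381]
[173 171 171 171 171 170 170 171 151 161 169 168 165 170 169 169 169 169
 170 169 169 169 169 170 169 171]
[172 172 173 173 139  39 134 124 160 159 160 154 156 166 162 144 169 171
 146 156 169 169 169 169 170 170]
[172 172 172 170  89  53 157 160 159 158 158 159 159 158 158 158 158 158
 160 161 154 158 170 170 172 172]
[173 173 174 165  51  97 160 159 160 160 159 159 157 155 157 159 159 159
 159 158 159 163 171 171 170 169]
[173 173 173 135  39 147 162 161 160 159 100  17  53 149 159 124  90 157
 159 159 160 167 169 168 169 169]
[171 170 171  86  56 156 158 158 159 153  44   6  81 161 158 143  77 158
 159 159 160 168 163 185 190 185]
[168 170 162  48 105 161 160 159 158 159 151  75  30  24  52 136 158 158
 158 158 162 168 167 192 192 192]
[171 170 127  39 149 161 161 161 160 159 151 145 131 127 160 160 159 158
 158 159 168 170 170 159 182 181]
[172 169  79  64 139 154 160 160 159 158 145 122 118 144 160 161 162 160
 160 160 170 170 170 171 170 169]
[171 170 134 112  82  62  62  81 101 127 144 155 161 161 162 160 159 159
 154 162 171 172 172 172 172 171]
[165 167 167 160 164 165 165 156 160 162 162 151 144 120  98  77  62  64
 104 161 166 164 157 161 164 161]
bottle [0.54657494 0.23416692 0.06      ]
dish [0.46873188 0.02416219 0.013     ]
tape [0.50304408 0.48091833 0.0125    ]
win [0.44872319 0.12282648 0.05      ]
knob [0.48250181 0.11746525 0.094     ]
```

View pics/z1.png

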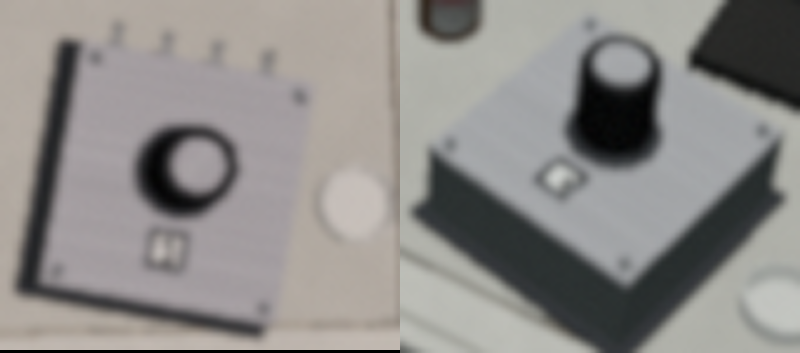

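The zoom shows the light knob cap at about (389.8,197.8) in the top view and (381.7,233.6) in the scene view. All four cover screws and the window frame are visible, but the number is too blurred to read. I'll triangulate the cap and screws.

Run:
```python
from h import *
t=cam("top");s=cam("scene")
T=lambda x,y:(350+(x+.5)/5-.5,165+(y+.5)/5-.5)
S=lambda x,y:(335+(x-400+.5)/4.706-.5,220+(y+.5)/4.706-.5)
print("cap",tri(t,T(199,164),s,S(620,64)),plane(t,T(199,164),.094),plane(s,S(620,64),.094))
a=[(96,57),(300,95),(263,309),(57,271)];b=[(590,24),(762,131),(624,264),(449,144)]
X=[tri(t,T(*p),s,S(*q)) for p,q in zip(a,b)];X=np.array(X);print(X)
P=np.array([plane(t,T(*p),.05) for p in a]);Q=np.array([plane(s,S(*p),.05) for p in b]);print(P,Q)
for Y in(X,P,Q):
    e=(Y[0]+Y[1]-Y[2]-Y[3])[:2];f=(Y[0]+Y[3]-Y[1]-Y[2])[:2]
    print("center",Y.mean(0),"yaw",np.arctan2(e[1],e[0]),np.arctan2(-f[0],f[1]),np.linalg.norm(e)/2,np.linalg.norm(f)/2)
print("win",tri(t,T(166,250),s,S(560,180)))
print("axis from foot", plane(t,T(181,171),.05))
```

```text
cap [0.48613543 0.11380766 0.09261537] [0.48593462 0.11426353 0.094     ] [0.48505027 0.11318392 0.094     ]
[[0.53919348 0.15114794 0.05087267]
 [0.5197583  0.05706257 0.04987998]
 [0.42198891 0.07771533 0.04961194]
 [0.44146766 0.171967   0.04943875]]
[[0.5390971  0.15131999 0.05      ]
 [0.51948159 0.05754501 0.05      ]
 [0.42159749 0.07844148 0.05      ]
 [0.4412162  0.17238959 0.05      ]] [[0.54024382 0.15120477 0.05      ]
 [0.52001936 0.05664464 0.05      ]
 [0.42219994 0.07704323 0.05      ]
 [0.44132038 0.17141347 0.05      ]]
center [0.48060209 0.11447321 0.04995084] yaw -0.20903828514028222 -0.20375139288773408 0.09992283366125117 0.09615759335441741
center [0.4803481  0.11492402 0.05      ] yaw -0.2111735312197547 -0.20603473461403035 0.10010630265500034 0.09588962500095319
center [0.48094588 0.11407653 0.05      ] yaw -0.20353965635132484 -0.20531626135178693 0.10044489224941239 0.09649185151792505
win [0.4499361  0.121285   0.04773633]
axis from foot [0.48566261 0.1139439  0.05      ]
```

The cap height comes out at 0.093, the screws at 0.050 with the expected spacing, and the axis is near (0.4855, 0.1137) with yaw -0.206. Now I'll rectify the window to read it.

```bash
cat > win.py <<'E'
import sys
from h import *
ax=np.array([.4855,.1137]);y=-.206;e=np.array([np.cos(y),np.sin(y)]);l=np.array([-e[1],e[0]])
o=[]
for n in("top","scene"):
    im=0
    for k in range(4): c=cam(n);im=im+c["image"].astype(np.float32)/4
    q=[];H=.017
    for a,b in((H,H),(H,-H),(-H,-H),(-H,H)):
        p=ax+e*(-.0365+a)+l*b;q.append(proj(c,[p[0],p[1],.048]))
    M=cv2.getPerspectiveTransform(np.float32(q),np.float32([[0,0],[400,0],[400,400],[0,400]]))
    w=cv2.warpPerspective(im,M,(400,400),flags=cv2.INTER_CUBIC)
    o.append(cv2.normalize(w,None,0,255,cv2.NORM_MINMAX).astype(np.uint8))
cv2.imwrite(sys.argv[1],np.hstack(o))
E
python3 win.py pics/w1.png
```

```text
(no output)
```

View pics/w1.png

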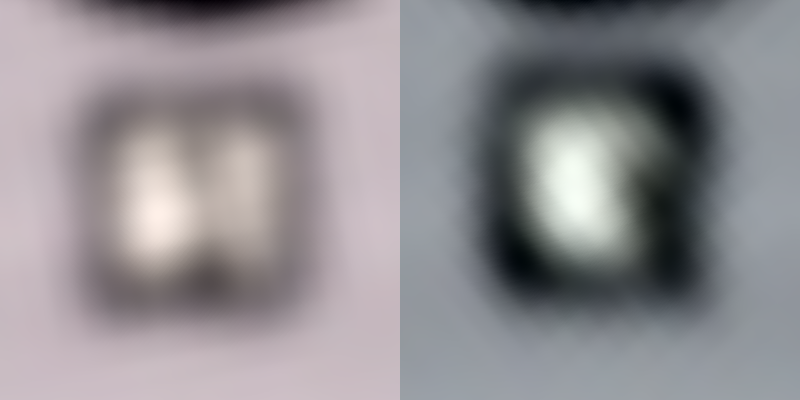

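The window is too blurred for a sure reading. It shows one dark stroke in the middle, so 1 is the likely number. I'll go above the knob and check again from turned positions.

```bash
cat > d.py <<'E'
import sys
from h import *
s=status.get_state();t=np.array([float(v) for v in sys.argv[1:4]])
r=R.from_quat(s["orientation"]);d=r.inv().apply(t-s["ee_pos"])/.5
dw=R.from_matrix(np.array([[1,0,0],[0,1,0],[0,0,1.]]))
z=r.apply([0,0,1]);tilt=r.inv().apply(np.cross(z,[0,0,-1]))
print("shift units",d.round(4),"tiltfix units",(tilt/np.radians(60)).round(4),"z",z.round(4))
E
cat > st.py <<'E'
from h import *
s=status.get_state();x=R.from_quat(s["orientation"]).apply([1,0,0])
print("t%.2f p"%s["clock"],s["ee_pos"].round(4),"th%.4f"%np.arctan2(x[1],x[0]),"F",s["contact_force"].round(1),"M",s["ft_torque"].round(2),"gap%.3f g%.1f"%(s["finger_gap"],s["grasp_force"]),"j",s["joint_positions"].round(2))
E
python3 d.py .4855 .1137 .17; python3 -m crank '[[[0,0,0],[0,0,0],1]]'
```

```text
shift units [-0.8487 -0.5263  0.1226] tiltfix units [0. 0. 0.] z [ 0.  0. -1.]
clock: 0.82
ee_pos: [0.1665, 0.4979, 0.2313]
orientation: [0.161, 0.987, 0.0, -0.0]
contact_force: [0.2, 0.7, -0.3]
finger_gap: 0.998
grasp_force: 0.0
```

```bash
python3 -m crank '[[[-0.085,-0.0526,0.012],[0,0,0],1],[[-0.085,-0.0526,0.012],[0,0,0],1],[[-0.085,-0.0526,0.012],[0,0,0],1],[[-0.085,-0.0526,0.012],[0,0,0],1],[[-0.085,-0.0526,0.012],[0,0,0],1]]' >/dev/null; python3 -m crank '[[[-0.085,-0.0526,0.012],[0,0,0],1],[[-0.085,-0.0526,0.012],[0,0,0],1],[[-0.085,-0.0526,0.012],[0,0,0],1],[[-0.085,-0.0526,0.012],[0,0,0],1],[[-0.085,-0.0526,0.012],[0,0,0],1]]' >/dev/null;  python3 -m crank '[[[0,0,0],[0,0,0],1],[[0,0,0],[0,0,0],1]]' >/dev/null; python3 st.py; python3 d.py .4855 .1137 .071
python3 - <<'E'
from h import *
t=cam("top");s=cam("scene")
cv2.imwrite("pics/o1.png",np.hstack([zoom(t["image"],340,110,100,125,4),zoom(s["image"],320,185,100,125,4)]))
E
```

```text
t2.33 p [0.4857 0.1137 0.1712] th2.8182 F [-0.7 -0.  -0.7] M [-0.01  0.03 -0.01] gap1.000 g0.0 j [ 0.08  0.29 -0.33  0.96  0.    0.41]
shift units [ 3.000e-04 -2.000e-04  2.003e-01] tiltfix units [-0.     -0.0008 -0.    ] z [-8.e-04  2.e-04 -1.e+00]
```

View pics/o1.png

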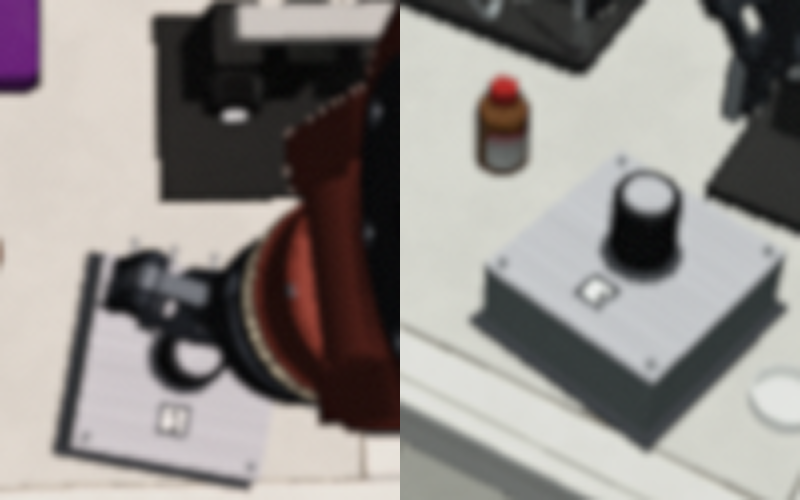

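The gripper appears up and to the right of the knob: finger at (140,280) in the top crop, and at (740,90) in the scene crop. I'll check that against the projected TCP before going down.

Run:
```python
from h import *
st=status.get_state();r=R.from_quat(st["orientation"])
for n,(x0,y0,ox) in(("top",(340,110,0)),("scene",(320,185,400))):
    c=cam(n);f=lambda X:((proj(c,X)-[x0,y0])*4+[ox,0]).round()
    print(n,"tcp",proj(c,st["ee_pos"]),f(st["ee_pos"]),"tips",[f(st["ee_pos"]+r.apply([0,v,-.013])) for v in(.05,-.05)],"cap",f([.4855,.1137,.094]))
    cv2.imwrite(f"pics/{n}2.png",c["image"])
s=cv2.imread("pics/scene2.png");t=cv2.imread("pics/top2.png")
cv2.imwrite("pics/o2.png",np.hstack([zoom(t,320,80,180,200,2),zoom(s,330,60,220,200,2)]))
```

```text
top tcp [396.88847948 195.00930189] [228. 340.] tips [array([136., 308.]), array([330., 368.])] cap [199. 350.]
scene tcp [384.34123    204.74227191] [657.  79.] tips [array([585.,   6.]), array([741., 115.])] cap [645. 192.]
```

View pics/o2.png

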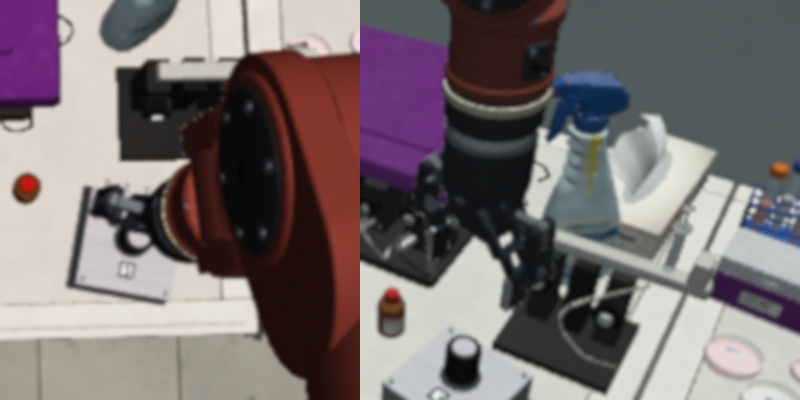

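The projected fingertips match the picture: the left tip in the top view and the right tip in the scene view, within 1–2 cm. So the gripper is centred over the knob. I'll go down, close and press.

```bash
python3 -m crank '[[[0,0,0.04],[0,0,0],1],[[0,0,0.04],[0,0,0],1],[[0,0,0.04],[0,0,0],1],[[0,0,0.04],[0,0,0],1],[[0,0,0.04],[0,0,0],1]]' >/dev/null; python3 -m crank '[[[0,0,0],[0,0,0],1],[[0,0,0],[0,0,0],1]]' >/dev/null; python3 st.py;  python3 -m crank '[[[0,0,0],[0,0,0],0.6],[[0,0,0],[0,0,0],0.5],[[0,0,0],[0,0,0],0.45],[[0,0,0],[0,0,0],0.4],[[0,0,0],[0,0,0],0.3]]' 40 >/dev/null; python3 st.py; python3 -m crank '[[[0,0,0],[0,0,0],0.3],[[0,0,0],[0,0,0],0.3],[[0,0,0],[0,0,0],0.3]]' 40 >/dev/null; python3 st.py
```

```text
t3.40 p [0.4864 0.1141 0.0721] th2.8195 F [-0.5 -0.4 -0.5] M [ 0.02 -0.   -0.01] gap1.000 g0.0 j [ 0.08  0.4  -0.46  0.71  0.    0.41]
t4.03 p [0.4864 0.1138 0.0715] th2.8189 F [1.1 0.9 2.1] M [ 0.3  -0.05  0.01] gap0.394 g40.1 j [ 0.08  0.4  -0.46  0.71  0.    0.41]
t4.40 p [0.4863 0.1138 0.0714] th2.8189 F [-0.   1.9  1.9] M [ 0.53 -0.17 -0.03] gap0.397 g40.3 j [ 0.08  0.4  -0.46  0.71  0.    0.41]
```

```bash
cat > g.py <<'E'
from h import *
import sys
f=[];s=status.get_state()
print("t%.2f z%.4f Fz%.1f g%.0f"%(s["clock"],s["ee_pos"][2],s["contact_force"][2]+.5,s["grasp_force"]))
sys.exit(s["contact_force"][2]+.5>8)
E
c="python3 -m crank"
python3 -m crank '[[[0,0,0.0016],[0,0,0],0.3],[[0,0,0.0016],[0,0,0],0.3],[[0,0,0.0016],[0,0,0],0.3]]' >/dev/null; python3 g.py &&
python3 -m crank '[[[0,0,0.0016],[0,0,0],0.3]]' >/dev/null; python3 g.py &&
python3 -m crank '[[[0,0,0.0014],[0,0,0],0.3]]' >/dev/null && python3 g.py &&
python3 -m crank '[[[0,0,0.0014],[0,0,0],0.3]]' >/dev/null && python3 g.py &&
python3 -m crank '[[[0,0,0.0014],[0,0,0],0.3]]' >/dev/null && python3 g.py &&
python3 -m crank '[[[0,0,0.0014],[0,0,0],0.3]]' >/dev/null && python3 g.py &&
python3 -m crank '[[[0,0,0.0014],[0,0,0],0.3]]' >/dev/null && python3 g.py &&
python3 -m crank '[[[0,0,0.0014],[0,0,0],0.3]]' >/dev/null && python3 g.py &&
python3 -m crank '[[[0,0,0.0014],[0,0,0],0.3]]' >/dev/null && python3 g.py
```

```text
t4.78 z0.0689 Fz4.1 g40
t4.78 z0.0689 Fz4.1 g40False
False
```

```bash
sed -i 's/sys.exit(\(.*\))$/sys.exit(int(\1))/' g.py
python3 -m crank '[[[0,0,0.0014],[0,0,0],0.3]]' >/dev/null && python3 g.py &&
python3 -m crank '[[[0,0,0.0014],[0,0,0],0.3]]' >/dev/null && python3 g.py &&
python3 -m crank '[[[0,0,0.0014],[0,0,0],0.3]]' >/dev/null && python3 g.py &&
python3 -m crank '[[[0,0,0.0014],[0,0,0],0.3]]' >/dev/null && python3 g.py &&
python3 -m crank '[[[0,0,0.0014],[0,0,0],0.3]]' >/dev/null && python3 g.py &&
python3 -m crank '[[[0,0,0.0014],[0,0,0],0.3]]' >/dev/null && python3 g.py &&
python3 -m crank '[[[0,0,0.0014],[0,0,0],0.3]]' >/dev/null && python3 g.py
```

```text
t4.90 z0.0682 Fz3.8 g40
t5.03 z0.0675 Fz4.0 g40
t5.15 z0.0668 Fz3.5 g40
t5.28 z0.0661 Fz4.0 g40
t5.40 z0.0656 Fz11.2 g41
```

```bash
python3 -m crank '[[[0,0,0],[0,0,0],0.3],[[0,0,0],[0,0,0],0.3]]' >/dev/null; python3 st.py;python3 g.py
python3 -m crank '[[[0,0,0],[0,0,-0.03],0.3],[[0,0,0],[0,0,-0.03],0.3]]' >/dev/null;python3 st.py
```

```text
t5.65 p [0.4863 0.1137 0.0657] th2.8188 F [1.1 2.5 7.4] M [ 0.77 -0.15  0.01] gap0.393 g40.8 j [ 0.08  0.4  -0.47  0.7   0.    0.41]
t5.65 z0.0657 Fz7.9 g41
t5.90 p [0.4863 0.1137 0.0657] th2.8826 F [0.4 3.2 7.5] M [ 0.8  -0.14 -0.09] gap0.393 g40.7 j [ 0.08  0.4  -0.47  0.7   0.    0.34]
```

```bash
python3 -m crank '[[[0,0,0],[0,0,-0.03],0.3],[[0,0,0],[0,0,0],0.3]]' >/dev/null;python3 st.py;python3 -m crank '[[[0,0,0],[0,0,-0.03],0.3],[[0,0,0],[0,0,0],0.3]]' >/dev/null;python3 st.py
```

```text
t6.15 p [0.4863 0.1138 0.0657] th2.9137 F [-0.4  3.8  6.9] M [ 0.82 -0.12 -0.  ] gap0.395 g40.7 j [ 0.08  0.4  -0.47  0.7   0.    0.31]
t6.40 p [0.4863 0.1138 0.0657] th2.9450 F [0.  3.7 6.8] M [ 0.79 -0.17  0.01] gap0.394 g40.7 j [ 0.08  0.4  -0.47  0.7   0.    0.28]
```

It turns freely with almost no torque. I'll turn one number at a time counter-clockwise and photograph the window at each.

```bash
mkdir -p w; sed -i 's/^cv2.imwrite.*/cv2.imwrite(sys.argv[1],np.hstack([cv2.resize(q,(200,200),interpolation=cv2.INTER_AREA) for q in o]))/; s/range(4)/range(2)/; s/im\/4//; s/astype(np.float32)\/4/astype(np.float32)\/2/' win.py
python3 -m crank '[[[0,0,0],[0,0,-0.12],0.3],[[0,0,0],[0,0,-0.12],0.3],[[0,0,0],[0,0,-0.12],0.3],[[0,0,0],[0,0,-0.12],0.3],[[0,0,0],[0,0,0],0.3]]' >/dev/null;python3 st.py; python3 win.py w/a.png
python3 -m crank '[[[0,0,0],[0,0,-0.15],0.3],[[0,0,0],[0,0,-0.15],0.3],[[0,0,0],[0,0,-0.15],0.3],[[0,0,0],[0,0,-0.15],0.3],[[0,0,0],[0,0,0],0.3]]' >/dev/null;python3 st.py; python3 win.py w/b.png
python3 - <<'E'
import cv2,numpy as np
a=cv2.resize(cv2.imread("pics/w1.png"),(400,200))
cv2.imwrite("pics/m1.png",np.vstack([a,cv2.imread("w/a.png"),cv2.imread("w/b.png")]))
E
```

```text
t7.03 p [0.4862 0.1142 0.0657] th-2.8339 F [-0.1  5.2  7.6] M [ 1.3  -0.01  0.02] gap0.396 g40.7 j [ 0.08  0.4  -0.47  0.7   0.   -0.22]
t7.85 p [0.4858 0.1145 0.0656] th-2.2048 F [0.  6.4 8.3] M [1.52 0.25 0.09] gap0.396 g40.8 j [ 0.08  0.4  -0.47  0.7   0.   -0.85]
```

View pics/m1.png

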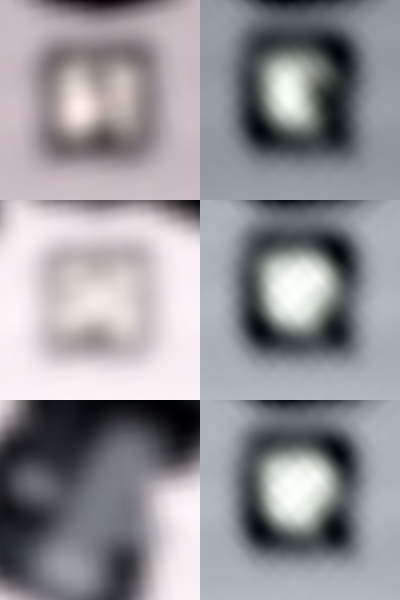

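Row 1 is the start, with a stroke. Rows 2 and 3 are each turned by one number, and the scene window at about (300,290) and (300,490) looks nearly blank. I'll compare the raw pixels.

Run:
```python
from h import *
c=cam("scene");p=proj(c,[.45,.1212,.048]);x,y=p.round().astype(int);print(p)
cv2.imwrite("w/scene_b.png",c["image"])
for im in(cv2.imread("pics/scene0.png"),c["image"]):
    print(cv2.cvtColor(im,cv2.COLOR_BGR2GRAY)[y-8:y+9,x-9:x+10])
t=cv2.imread("pics/top0.png");print(cv2.cvtColor(t,cv2.COLOR_BGR2GRAY)[207:224,374:392])
```

```text
[368.4289543  257.80076645]
[[165 165 164 164 165 166 165 166 165 165 158 133  92  59  44  30  18  11
    6]
 [167 166 165 164 164 164 165 166 166 165 162 147 112  76  55  45  32  21
   16]
 [167 167 166 165 165 165 164 164 162 158 156 152 134 106  80  63  50  38
   35]
 [167 168 167 167 166 165 162 157 149 139 136 141 143 134 116  97  78  61
   51]
 [165 166 166 167 167 163 154 141 135 134 130 129 135 142 140 131 115  96
   81]
 [164 164 165 167 163 154 138 130 144 164 162 145 133 132 139 145 143 132
  119]
 [164 164 164 162 153 134 125 142 173 192 191 173 153 130 122 134 150 154
  149]
 [165 164 163 158 139 115 123 163 192 201 191 172 159 139 113 119 146 160
  161]
 [165 165 163 157 136 114 124 161 189 192 171 145 140 133 115 124 149 162
  165]
 [166 166 165 160 148 133 125 139 164 170 146 122 122 124 128 144 158 165
  166]
 [167 167 166 164 161 153 140 131 136 138 124 117 126 139 149 159 164 165
  165]
 [166 168 167 166 165 163 156 147 137 125 115 125 143 157 163 165 166 165
  164]
 [157 165 167 167 167 166 164 160 153 140 132 141 156 164 167 167 166 166
  165]
 [137 153 161 166 1
[... 2259 characters left out ...]
141 135 150 159 160 158]
 [160 162 161 159 149 136 151 178 176 156 155 156 136 136 153 160 159 160]
 [159 159 159 156 143 129 144 164 159 142 148 148 133 138 154 160 161 160]
 [158 158 158 154 140 121 123 133 123 115 130 136 129 142 157 162 161 162]
 [158 158 157 155 145 130 123 121 114 110 119 124 128 144 156 160 160 161]
 [159 159 158 157 154 149 146 143 138 132 129 131 140 150 157 158 158 159]
 [160 160 160 159 160 158 158 157 154 152 149 149 152 156 157 158 157 157]
 [161 161 161 161 161 160 161 160 159 160 158 158 158 158 158 158 158 158]
 [160 161 162 162 162 162 162 161 161 161 161 160 161 159 158 158 159 158]
 [150 154 156 157 159 160 161 162 162 162 162 161 162 161 161 161 161 160]]
```

```bash
cat > v.py <<'E'
import sys
from h import *
im=0
for k in range(2): c=cam("scene");im=im+cv2.cvtColor(c["image"],cv2.COLOR_BGR2GRAY).astype(float)/2
g=im/im[265:270,374:382].mean()*165
np.save(sys.argv[1],g)
print(g[253:262,366:375].round().astype(int))
E
python3 v.py w/p0.npy
for i in 1; do python3 -m crank '[[[0,0,0],[0,0,0.15],0.3],[[0,0,0],[0,0,0],0.3]]' >/dev/null; python3 st.py; python3 v.py w/p1.npy; done
python3 -m crank '[[[0,0,0],[0,0,0.15],0.3],[[0,0,0],[0,0,0],0.3]]' >/dev/null; python3 st.py; python3 v.py w/p2.npy
python3 -m crank '[[[0,0,0],[0,0,0.15],0.3],[[0,0,0],[0,0,0],0.3]]' >/dev/null; python3 st.py; python3 v.py w/p3.npy
```

```text
[[158 150 140 136 142 144 135 117  98]
 [141 135 135 131 129 135 142 141 132]
 [130 146 164 163 148 135 133 139 145]
 [143 173 184 184 177 161 135 122 135]
 [163 184 189 189 187 180 151 115 120]
 [163 183 187 186 184 178 151 117 125]
 [141 165 174 170 163 156 137 130 144]
 [132 137 139 129 129 136 142 149 159]
 [147 137 122 111 123 143 157 163 165]]
t8.45 p [0.4859 0.1143 0.0656] th-2.3666 F [-0.2  5.9  8.3] M [ 1.45  0.23 -0.1 ] gap0.393 g40.8 j [ 0.08  0.4  -0.47  0.7   0.   -0.69]
[[157 149 139 137 142 144 136 117  98]
 [142 136 135 130 129 136 142 141 132]
 [131 146 165 163 148 135 132 139 146]
 [142 172 183 184 177 162 135 122 135]
 [154 177 183 185 186 180 152 115 120]
 [139 154 165 174 183 179 151 118 125]
 [118 129 142 153 171 163 139 129 144]
 [125 122 125 131 144 144 143 150 159]
 [146 135 122 118 132 146 157 163 165]]
t8.80 p [0.486  0.1143 0.0656] th-2.5238 F [0.2 5.7 7.6] M [ 1.42  0.11 -0.14] gap0.396 g40.8 j [ 0.08  0.4  -0.47  0.7   0.   -0.53]
[[157 150 140 136 142 144 135 117  98]
 [141 134 135 130 129 136 143 141 132]
 [122 135 160 163 148 135 132 139 146]
 [115 142 176 183 177 161 135 122 135]
 [124 145 175 186 187 180 152 115 120]
 [119 142 172 186 187 180 151 117 125]
 [112 137 172 184 181 165 138 130 144]
 [125 132 156 172 163 146 143 149 159]
 [146 139 138 143 142 147 156 163 165]]
t9.15 p [0.4861 0.1143 0.0656] th-2.6808 F [0.2 5.9 6.5] M [ 1.34  0.06 -0.08] gap0.392 g40.8 j [ 0.08  0.4  -0.47  0.7   0.   -0.38]
[[157 150 140 136 142 144 135 117  97]
 [141 135 135 131 129 136 142 141 131]
 [128 145 165 163 147 135 133 139 146]
 [139 172 184 184 178 161 135 122 135]
 [161 183 188 189 187 180 152 115 119]
 [162 183 188 189 188 180 151 118 125]
 [141 167 181 186 181 165 138 130 144]
 [131 140 162 173 164 146 143 150 158]
 [147 139 138 143 142 147 157 164 166]]
```

The drum turns without slipping. The scene camera sees the sunken drum with parallax, so only the tops of the numerals show. I'll scan counter-clockwise in small steps and join the ratio images into a polar strip of the drum.

```bash
cat > snap.py <<'E'
import glob
from h import *
c=cam("scene");s=status.get_state();x=R.from_quat(s["orientation"]).apply([1,0,0])
n=len(glob.glob("w/s*.npz"))
np.savez(f"w/s{n:02d}.npz",im=c["image"],a=(np.arctan2(x[1],x[0])-2.819)%(2*np.pi))
if n%4==0: print(n,"turned %.3f"%((np.arctan2(x[1],x[0])-2.819)%(2*np.pi)),"F",s["contact_force"].round(1),"Mz%.2f"%s["ft_torque"][2],"z%.4f"%s["ee_pos"][2])
E
python3 snap.py
python3 -m crank '[[[0,0,0],[0,0,-0.09],0.3]]' >/dev/null; python3 snap.py
python3 -m crank '[[[0,0,0],[0,0,-0.09],0.3]]' >/dev/null; python3 snap.py
python3 -m crank '[[[0,0,0],[0,0,-0.09],0.3]]' >/dev/null; python3 snap.py
python3 -m crank '[[[0,0,0],[0,0,-0.09],0.3]]' >/dev/null; python3 snap.py
python3 -m crank '[[[0,0,0],[0,0,-0.09],0.3]]' >/dev/null; python3 snap.py
python3 -m crank '[[[0,0,0],[0,0,-0.09],0.3]]' >/dev/null; python3 snap.py
python3 -m crank '[[[0,0,0],[0,0,-0.09],0.3]]' >/dev/null; python3 snap.py
python3 -m crank '[[[0,0,0],[0,0,-0.09],0.3]]' >/dev/null; python3 snap.py
python3 -m crank '[[[0,0,0],[0,0,-0.09],0.3]]' >/dev/null; python3 snap.py
python3 -m crank '[[[0,0,0],[0,0,-0.09],0.3]]' >/dev/null; python3 snap.py
python3 -m crank '[[[0,0,0],[0,0,-0.09],0.3]]' >/dev/null; python3 snap.py
python3 -m crank '[[[0,0,0],[0,0,-0.09],0.3]]' >/dev/null; python3 snap.py
python3 -m crank '[[[0,0,0],[0,0,-0.09],0.3]]' >/dev/null; python3 snap.py
python3 -m crank '[[[0,0,0],[0,0,-0.09],0.3]]' >/dev/null; python3 snap.py
python3 -m crank '[[[0,0,0],[0,0,-0.09],0.3]]' >/dev/null; python3 snap.py
python3 -m crank '[[[0,0,0],[0,0,-0.09],0.3]]' >/dev/null; python3 snap.py
python3 -m crank '[[[0,0,0],[0,0,-0.09],0.3]]' >/dev/null; python3 snap.py
python3 -m crank '[[[0,0,0],[0,0,-0.09],0.3]]' >/dev/null; python3 snap.py; python3 st.py
```

```text
0 turned 0.785 F [0.3 6.1 7.9] Mz-0.05 z0.0656
4 turned 1.170 F [-1.1  6.4  7.6] Mz0.06 z0.0656
8 turned 1.547 F [-1.2  7.3  9.6] Mz0.08 z0.0656
12 turned 1.924 F [-2.1  7.2  9. ] Mz0.04 z0.0657
16 turned 2.301 F [-3.1  7.4 10.8] Mz0.03 z0.0657
t12.45 p [0.4853 0.1146 0.0657] th-0.9743 F [-3.6  7.1 11.8] M [1.79 0.72 0.1 ] gap0.395 g41.1 j [ 0.08  0.4  -0.47  0.7   0.   -2.08]
```

```bash
cat > pano.py <<'E'
import glob,sys
from h import *
from scipy.interpolate import griddata
c=cam("scene")
L=[]
for f in sorted(glob.glob("w/s*.npz")):
    z=np.load(f);L.append((z["im"],float(z["a"])))
L.append((cv2.imread("pics/scene0.png"),0.0))
G=[];A=[]
for im,a in L:
    g=cv2.cvtColor(im,cv2.COLOR_BGR2GRAY).astype(float);G.append(g/g[265:270,374:382].mean()*165);A.append(a)
G=np.array(G);A=np.array(A);ref=np.sort(G,0)[-3]
ax=np.array([.4855,.1137]);yaw=-.206
rows=[]
for d in(.003,.006,.009):
    P=[];V=[]
    for y in range(250,268):
        for x in range(359,378):
            w=plane(c,(x,y),.05)[:2]-ax
            w=R.from_euler("z",-yaw).as_matrix()[:2,:2]@w
            if not(-.0445<w[0]<-.0285 and abs(w[1])<.0075): continue
            q=R.from_euler("z",-yaw).as_matrix()[:2,:2]@(plane(c,(x,y),.05-d)[:2]-ax)
            r=np.hypot(*q);phi=np.arctan2(-q[1],-q[0]) # >0: to the right
            for g,a in zip(G[:,y,x],A):
                # CCW turn moves digits right (+phi): drum coordinate
                P.append((( phi-(a))*.036,-r));V.append(g/ref[y,x])
    P=np.array(P);V=np.array(V)
    xs=np.linspace(-.105,.012,780);rs=np.linspace(-.028,-.046,120)
    X,Y=np.meshgrid(xs,-rs);Y=-np.linspace(.028,.046,120)[:,None]+0*X
    W=np.zeros_like(X);S=W.copy()
    for p,v in zip(P,V):
        k=np.exp(-((X[0]-p[0])**2)/2/.0006**2)[None]*np.exp(-((Y[:,0]-p[1])**2)/2/.0006**2)[:,None]
        W+=k;S+=k*v
    I=np.where(W>.3,S/np.maximum(W,1e-9),.7)
    rows.append(I)
o=np.vstack(rows);o=np.clip((o-.4)/.6,0,1)*255
o=o.astype(np.uint8)
for k in range(6): cv2.line(o,(int((-k*.6283*.036+.105)/.117*780),0),(int((-k*.6283*.036+.105)/.117*780),8),0,1)
cv2.imwrite(sys.argv[1],o)
E
python3 pano.py pics/pano1.png
```

```text
(no output)
```

View pics/pano1.png

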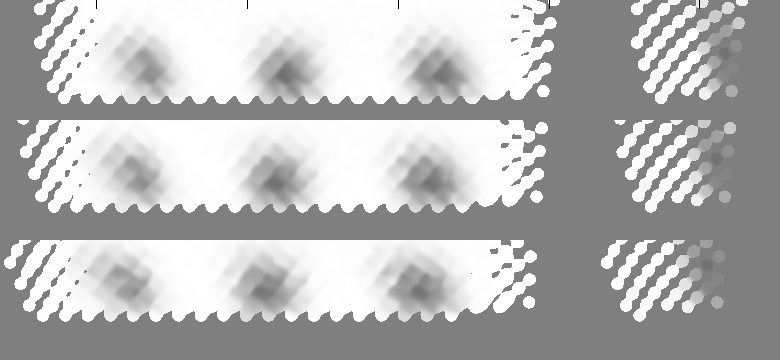

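The strip shows blobs one number apart at about x=418, 265 and 120. The leftmost is lightest and the middle darkest, which fits 9, 8, 7 if the start was 1. I'll finish to four numbers down, let the knob come up, and check from above.

```bash
python3 -m crank '[[[0,0,0],[0,0,-0.022],0.3],[[0,0,0],[0,0,0],0.3]]' >/dev/null; python3 st.py
python3 -m crank '[[[0,0,-0.002],[0,0,0],0.3],[[0,0,-0.002],[0,0,0],0.3],[[0,0,-0.002],[0,0,0],0.3],[[0,0,0],[0,0,0],0.3]]' >/dev/null; python3 st.py
python3 -m crank '[[[0,0,-0.0025],[0,0,0],0.3],[[0,0,-0.0025],[0,0,0],0.3],[[0,0,0],[0,0,0],0.3],[[0,0,0],[0,0,0],0.3]]' >/dev/null; python3 st.py
```

```text
t12.75 p [0.4853 0.1147 0.0657] th-0.9584 F [-4.1  7.1 11.6] M [1.78 0.7  0.08] gap0.392 g41.1 j [ 0.08  0.4  -0.47  0.7   0.   -2.1 ]
t13.25 p [0.4852 0.1146 0.0681] th-0.9588 F [-0.8  6.5  2.6] M [1.82 0.08 0.04] gap0.392 g40.3 j [ 0.08  0.4  -0.47  0.7   0.   -2.1 ]
t13.75 p [0.4852 0.1146 0.0706] th-0.9588 F [-1.6  7.4  2.9] M [1.75 0.07 0.03] gap0.397 g40.3 j [ 0.08  0.4  -0.46  0.71  0.   -2.1 ]
```

```bash
python3 -m crank '[[[0,0,0],[0,0,0],0.5],[[0,0,0],[0,0,0],0.7],[[0,0,0],[0,0,0],1],[[0,0,0],[0,0,0],1],[[0,0,0],[0,0,0],1]]' >/dev/null; python3 st.py
python3 -m crank '[[[0,0,-0.04],[0,0,0],1],[[0,0,-0.06],[0,0,0],1],[[0,0,-0.06],[0,0,0],1],[[0,0,-0.06],[0,0,0],1],[[0,0,0],[0,0,0],1]]' >/dev/null; python3 st.py; python3 d.py .4853 .0 .18
```

```text
t14.38 p [0.4861 0.1136 0.0709] th-0.9596 F [ 0.  -0.2 -0.5] M [0.02 0.03 0.01] gap0.998 g0.0 j [ 0.08  0.4  -0.46  0.71 -0.   -2.1 ]
t15.00 p [0.4876 0.1138 0.1829] th-0.9595 F [ 0.9 -0.2  0.3] M [-0.07  0.02 -0.  ] gap0.999 g0.0 j [ 0.08  0.28 -0.31  0.98 -0.   -2.1 ]
shift units [0.1836 0.1344 0.0058] tiltfix units [-0.0033 -0.002   0.    ] z [ 4.1e-03  2.0e-04 -1.0e+00]
```

```bash
python3 -m crank '[[[0.062,0.044,0],[0,0,0],1],[[0.062,0.044,0],[0,0,0],1],[[0.06,0.044,0],[0,0,0],1],[[0,0,0],[0,0,0],1]]' >/dev/null; python3 st.py; python3 win.py w/e.png
python3 - <<'E'
from h import *
t=cam("top");s=cam("scene")
g=cv2.cvtColor(t["image"],cv2.COLOR_BGR2GRAY);a=cv2.cvtColor(cv2.imread("pics/top0.png"),cv2.COLOR_BGR2GRAY)
print(g[209:221,377:390]);print((a[209:221,377:390]/159*g[222,377:390].mean()).round().astype(int))
sc=cv2.cvtColor(s["image"],cv2.COLOR_BGR2GRAY)
Z=lambda f:cv2.resize(cv2.imread(f),(400,200))
v=np.vstack([Z("pics/w1.png"),cv2.imread("w/e.png")]);
k=np.hstack([cv2.resize(t["image"][183:223,365:415],(400,400),interpolation=cv2.INTER_CUBIC)])
cv2.imwrite("pics/e1.png",np.hstack([v,k])); cv2.imwrite("w/top_e.png",t["image"]); cv2.imwrite("w/scene_e.png",s["image"])
E
```

```text
t15.50 p [ 0.4844 -0.0014  0.18  ] th-0.9625 F [-0.7  0.1  0.3] M [ 0.01 -0.02 -0.04] gap1.000 g0.0 j [-0.15  0.25 -0.35  0.97 -0.   -2.33]
[[171 172 168 164 162 161 157 152 150 152 154 156 160]
 [171 169 161 149 145 148 147 149 152 155 161 166 170]
 [170 165 149 133 133 134 125 122 129 135 147 163 170]
 [170 163 145 138 156 158 133 118 125 127 136 158 169]
 [171 163 146 150 177 183 158 138 141 137 142 160 169]
 [173 163 149 158 189 195 175 159 156 144 145 162 170]
 [171 160 147 164 194 195 178 171 165 144 146 164 171]
 [168 154 139 157 182 181 171 177 167 144 149 166 173]
 [165 151 132 137 155 156 158 169 158 141 151 168 173]
 [167 156 140 135 138 136 140 147 140 139 155 168 172]
 [169 166 160 157 155 150 146 144 142 149 162 169 170]
 [171 171 170 170 170 165 162 160 160 163 168 169 169]]
[[173 174 171 166 163 162 159 153 152 152 155 159 161]
 [174 172 163 150 146 150 152 152 153 157 162 168 172]
 [172 167 152 133 135 141 137 136 137 137 148 164 172]
 [172 166 147 139 157 160 144 143 147 135 138 159 171]
 [174 164 148 150 176 175 153 159 171 152 143 162 172]
 [174 164 149 159 187 187 164 167 174 153 147 163 173]
 [173 162 148 164 193 191 169 168 169 148 148 166 174]
 [169 155 140 156 178 173 154 161 161 144 150 167 174]
 [167 152 131 134 144 134 125 141 148 140 154 171 176]
 [168 157 141 134 131 124 119 129 135 139 156 169 174]
 [171 167 162 159 155 150 143 140 142 152 163 171 172]
 [173 174 172 172 171 167 165 162 162 165 169 171 172]]
```

View pics/e1.png

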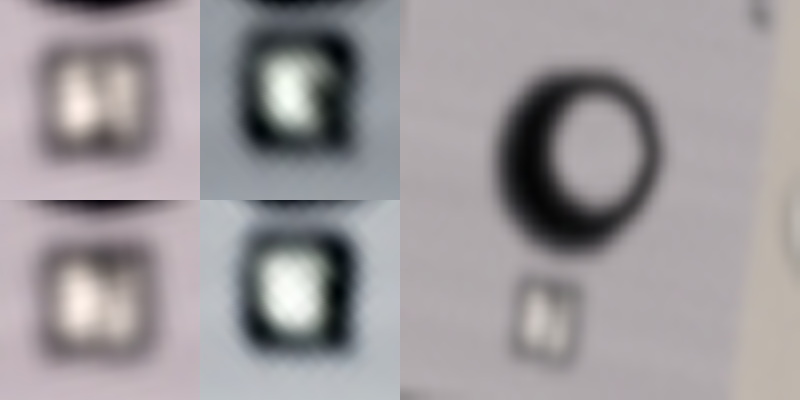

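Compared with the start (top-left crop), the window now (lower-left, near (95,300)) is dark along the top right and bright at the bottom. That is a 7, against the footed 1 at the start, with equal ink. Now I'll check the knob's height against the start, and the bystanders.

Run:
```python
from h import *
t=cam("top");s=cam("scene")
def cap(im,x0,y0,w,h):
    g=cv2.cvtColor(im,cv2.COLOR_BGR2GRAY)[y0:y0+h,x0:x0+w].astype(float)
    bg=np.median(cv2.cvtColor(im,cv2.COLOR_BGR2GRAY)[265:270,374:382])
    m=(g>.55*bg).astype(np.uint8)
    k,l,st,ce=cv2.connectedComponentsWithStats(m,connectivity=4)
    i=l[h//2,w//2];W=np.where(l==i,1,0);return ce[i]+[x0,y0],st[i,4]
T=lambda im:cap(im,380,188,20,20);S=lambda im:cap(im,372,224,20,20)
for a,b in((cv2.imread("pics/top0.png"),cv2.imread("pics/scene0.png")),(t["image"],s["image"])):
    p,n=T(a);q,m=S(b);print(p,n,q,m,tri(t,p,s,q).round(4))
d=cv2.absdiff(t["image"],cv2.imread("pics/top0.png")).max(2)
print("bottle",d[160:186,322:346].max(),"dish",d[198:215,412:430].mean(),"tape",d[170:220,205:255].max())
```

```text
[391.68345324 196.38489209] 278 [382.14341085 230.54651163] 258 [0.4869 0.1117 0.1012]
[391.6953405  196.37992832] 279 [382.07142857 230.63157895] 266 [0.4869 0.1117 0.101 ]
bottle 14 dish 12.767973856209151 tape 22
```

Run:
```python
from cell import env
print(env.job_done())
```

```text
the job is handed in; nothing more can be done
None
```

I turned the selector from what I read as 1 to 7, the knob came back up, and the gripper is clear. I handed it in after about 16 s; no verdict came back, and the 7 is read from blurred images rather than seen sharply.

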